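# Start the dough sheeter on slow

## Robot

A 6-joint arm with a two-finger parallel gripper is mounted at the origin on the work surface. World frame = base frame: x ahead of the robot, y to its left, z up, the work surface at z = 0. Lengths are in mm, angles in degrees, forces in N, time in s.
With the tool pointing down it reaches from about 300 to 850 mm from the base axis. Payload 4.2 kg.
Tool frame: the origin (TCP) lies at the very end of the fingers, on their centre line; the grasp point (between the pads) lies env.grip_point_offset behind it (env.grip_point_offset is the distance from the TCP to the grasp point, in mm); z points along the fingers, y is the direction in which the jaws open and shut (so a half turn about z gives the same grasp; the last joint's range is limited). The gripper opens to 91 mm and grips with 3 to 60 N. Pads are 32 mm wide; open, the fingers measure 118 mm over their backs; the gripper's body (76 mm by 178 mm) begins 60 mm behind the grasp point.
Start: joints at [-72.365, 18.312, 89.639, -0, 72.044, -1.146], TCP at [185.131, -544.398, 213.976] pointing down, gripper open.
Joint ranges: [-177.97, 177.97], [-48.28, 115.42], [12.27, 149.76], [-77.06, 257.06], [2.81, 150.46], [-146.56, 146.56]. Speed limits (degrees/s): [147.25, 147.25, 180, 180, 180, 180].

## Interface

Orientations are given as [roll, pitch, yaw] about the fixed x, y, z axes, in that order (R = Rz(yaw) Ry(pitch) Rx(roll)).
In Python, from workcell import env, grab_frame, camera_params gives the robot as it stands. The module is installed in compiled form; this text tells all that it offers.
- The arm moves only by the shell command python3 -m creep 'ROWS' [OPENING] [FORCE]. ROWS is a JSON object of lists of equal length, an entry for each row: "offset": the shift along the tool's x, y, z in m, a list of three; "rotation": the turn, a rotation vector about the tool's x, y, z in degrees, a list of three. A call has 1 to 5 rows; each row shifts and turns the commanded pose from where the row before left it, along the tool's axes as they then stand; what a row does not reach is not made up. A row lasts 1/8 s, in which the tool goes at most 62.5 mm and 10.7 degrees, less where a joint would pass 70% of its speed; a pose out of reach is approached as far as the arm can. A call is refused whole if a number of a shift passes 0.0625 or a number of a turn 10.7, either way. A call with a gripper value outside its range is refused whole. OPENING is the closure, from 0 (fully open) to 1 (shut), set as the call begins (- or left out, the last holds). The fingers move at their own pace and stop on an object; FORCE is the grip in N (left out, the last holds). Time passes only in rows, so rows that do not move let the fingers close. It gives the time, the measured TCP pose, the force and the opening at its end, in the units of the state.
- env.state(): the state, without advancing time (a new reading comes with each control period).
- grab_frame(name): name is "side" or "top" or "wrist"; returns the picture (400x640x3 uint8, red, green, blue); there is no depth.
- camera_params(name): a dict with "mtx" (3x3 intrinsics, pixels), "R" (3x3) and "t" (3): a world point X has camera coordinates R X + t. Camera axes: x right, y down, z forward; pixel columns grow to the right and rows downward; lengths in mm; the calibration is good to about 2 mm. A picture is of the moment at which its call begins: read the wrist's pose just before it. camera_params takes no time and is no camera call; for the wrist camera it gives the pose at the moment of the call.
- env.job_done(): hands the job in, once; it reports no verdict.
The state is a dict: "time_s": time; "qpos": joint angles; "qvel": joint speeds; "effort": joint torques, N m; "ee_pos": TCP position; "ee_rot": TCP orientation; "force": force on the tool from outside, world axes, zero at the start; "torque": the same for the moment, N m; "gripper_width": finger opening in mm.
Only numpy, scipy, OpenCV 4.12 (cv2) and the standard library are available. Lean on these libraries where they do the work, as an engineer would, in place of code of your own. Each camera call takes 0.05 s, during which the arm holds its last target.

## Task

Start the dough sheeter at slow speed: push the blue knob in, turn it clockwise to its next position so that its white line points at the green mark, and let it spring fully out again. Do not press or turn the orange knob, which belongs to the extractor fan.

Things in the scene. Friction and masses are not known exactly. Their poses are not given: they have to be found in the camera images.
- sheeter_knob (a point): Blue push-to-turn knob on a fixed grey box 160x160x60 high (all mm): disc 52 dia., 8 thick, under a round upright grip 38 dia., 39 high. Point: on its vertical turning axis, 14 below the grip's flat top, 25 above the disc's upper face, 107 above the bench when out. A white line on top points along its -x axis; z up. Press down: 12 travel, 6 N rising to 9 N, springs back.
- sheeter_turn (a joint): Blue knob's angle, rad, clockwise from above positive: 0 at the white mark (stop; starts here, +-0.05), 1.047 at green (slow), 2.094 at yellow (fast). Marks: 16 mm dots on the box top, 52 mm from the axis. Out, it is locked with 0.085 rad play; in by 8 mm or more, it turns freely (0.1 N m); let out near a mark it locks there.
- fan_knob (a point): Orange knob of the extractor fan on a second fixed box; box, knob, sizes (mm), point and axes as for the blue one. To be left alone.
- fan_turn (a joint): Angle of the orange knob in rad, with the same meaning; starts at 0 (white mark) and is to stay there.

How it is judged (in metres and radians):
On the way:
1. the blue knob is pushed in at the white mark (height (world z) of sheeter_knob below 0.101 m and value of joint sheeter_turn below 0.35 rad).
At the end, for the whole second after the job is handed in: The blue knob stands at the green mark (60 degrees, within 10 degrees) and has sprung out to within 3 mm of its full height; the orange knob is still at its white mark (within 10 degrees) and out (value of joint sheeter_turn between 0.872 and 1.222 rad and height (world z) of each of sheeter_knob, fan_knob above 0.104 m and value of joint fan_turn between -0.175 and 0.175 rad); the robot touches nothing.
It fails at once if the orange knob is pressed in (more than 6 mm) or turned (more than 10 degrees) (height (world z) of fan_knob below 0.101 m or value of joint fan_turn above 0.175 rad or value of joint fan_turn below -0.175 rad).
It also fails if it takes over 32 s, if anything falls off the work surface, if the arm or the gripper's body presses on something with over 40 N, if the wrist force passes 120 N, or if a joint passes its speed limit or range.

## Working session

There is one attempt and no reset: what is moved stays moved. The work goes in short steps, Python scripts to look and compute and a shell command to move; the robot and the scene stay as the last step left them, time stands still between calls to the robot, and variables do not carry over. Pictures are saved under pics/ and viewed, and the job is handed in when it is done.

```bash
mkdir -p pics; python3 - <<'E'
from workcell import env, grab_frame, camera_params
import cv2
s=env.state();print(s, env.grip_point_offset)
for n in("top","side"):
    cv2.imwrite(f"pics/{n}0.png",grab_frame(n)[:,:,::-1])
    print(n,camera_params(n))
E
```

```text
{'time_s': 0.0, 'qpos': array([-7.23655209e+01,  1.83513968e+01,  8.97055024e+01, -1.42535605e-03,
        7.20443702e+01, -1.14530088e+00]), 'qvel': array([ 0.03990052,  0.15141528, -0.00246576,  0.00431765, -0.02703516,
       -0.04436891]), 'effort': array([-1.35367109e-04, -4.12454510e+01, -2.31975782e+01,  7.27406982e-02,
        4.56517248e-02, -1.57318050e-04]), 'ee_pos': array([ 184.95752466, -543.91025314,  213.12885852]), 'ee_rot': array([-1.79898724e+02, -6.69281604e-04,  1.87802200e+01]), 'force': array([ 0.40000507, -0.37410771, -0.14872235]), 'torque': array([0.01394679, 0.02016866, 0.04323441]), 'gripper_width': 91.48352763510958} 18.8
top {'mtx': array([[402.23388173,   0.        , 323.57365516],
       [  0.        , 402.23388173, 201.8326035 ],
       [  0.        ,   0.        ,   1.        ]]), 'R': array([[-0.02067035, -0.99977722,  0.0042711 ],
       [-0.99866051,  0.02044421, -0.04753133],
       [ 0.04743342, -0.00524787, -0.99886062]]), 't': array([ 14.21053996, 553.84335037, 845.41799791])}
side {'mtx': array([[446.7963239 ,   0.        , 324.16219988],
       [  0.        , 446.7963239 , 202.30744109],
       [  0.        ,   0.        ,   1.        ]]), 'R': array([[ 0.9807723 , -0.19490119, -0.00996072],
       [-0.0977659 , -0.44651777, -0.88941763],
       [ 0.16890092,  0.87328999, -0.45698695]]), 't': array([-557.17524242,  186.0771606 ,  738.25215296])}
```

View pics/top0.png

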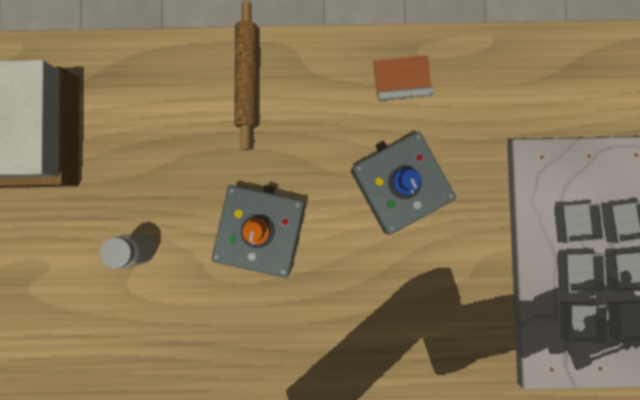

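View pics/side0.png

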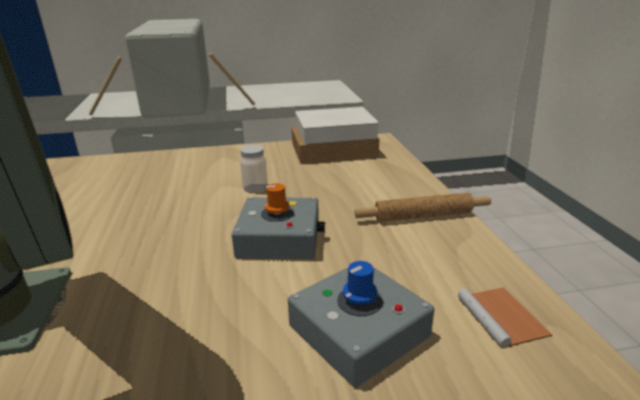

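```bash
python3 - <<'E'
import cv2
a=cv2.imread("pics/top0.png")[125:240,340:465];cv2.imwrite("pics/c1.png",cv2.resize(a,None,fx=5,fy=5,interpolation=cv2.INTER_CUBIC))
a=cv2.imread("pics/side0.png")[250:385,280:440];cv2.imwrite("pics/c2.png",cv2.resize(a,None,fx=4,fy=4,interpolation=cv2.INTER_CUBIC))
E
```

```text
(no output)
```

View pics/c1.png

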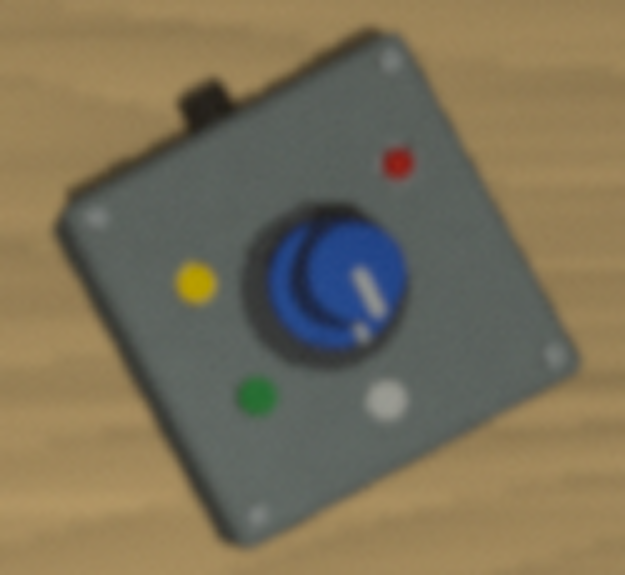

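View pics/c2.png

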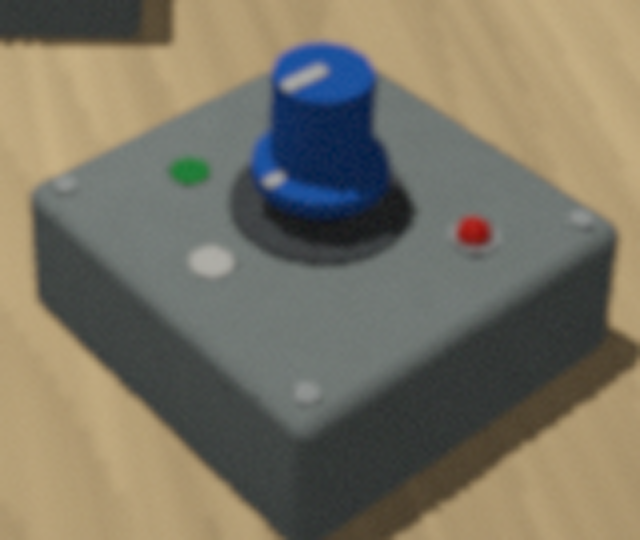

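```bash
cat > h.py <<'E'
from workcell import env, grab_frame, camera_params
import numpy as np
def ray(n,px,z,c=None):
    c=c or camera_params(n);d=c["R"].T@np.linalg.inv(c["mtx"])@[*px,1];o=-c["R"].T@c["t"]
    return o+d*(z-o[2])/d[2]
E
python3 - <<'E'
from h import *
u=lambda p:(p[0]/5+340-.4,p[1]/5+125-.4)
v=lambda p:(p[0]/4+280-.4,p[1]/4+250-.4)
print("top grip",ray("top",u((356,272)),121),"side grip",ray("side",v((324,73)),121))
D=[ray("top",u(p),60)[:2] for p in((387,401),(257,397),(197,284))]
a,b,c=D
# circumcenter; also side dots
A=2*np.array([b-a,c-a]);print("cc",np.linalg.solve(A,[b@b-a@a,c@c-a@a]))
cs=[ray("top",u(p),60)[:2] for p in((392,60),(97,217),(258,516),(556,355))];print("box",np.mean(cs,0))
cs=[ray("side",v(p),60)[:2] for p in((65,184),(307,392),(582,219))];print("box side",(cs[0]+cs[2])/2)
print(D)
for d in D: print(np.degrees(np.arctan2(*(d-np.linalg.solve(A,[b@b-a@a,c@c-a@a]))[::-1])))
print([ray("side",v(p),60) for p in((212,261),(190,172))])
print("fan",ray("top",(256,229),121))
E
```

```text
top grip [ 588.35326672 -160.82829246  121.        ] side grip [ 590.00254798 -163.63533049  121.        ]
cc [ 587.63997069 -161.45386639]
box [ 588.8873241  -162.09471203]
box side [ 590.89702749 -160.26684291]
[array([ 541.93510437, -185.41706417]), array([ 544.62769459, -132.93871677]), array([ 590.88917467, -109.95034877])]
-152.33184324899918
146.4574627757584
86.39016336694519
[array([ 544.47486595, -184.14909508,   60.        ]), array([ 546.8165711 , -133.32876451,   60.        ])]
fan [500.92464179 130.00151908 121.        ]
```

```bash
R='{"offset":[[0.0506,-0.0232,0],[0.0506,-0.0232,0],[0.0506,-0.0232,0],[0.0506,-0.0232,0],[0.0506,-0.0232,0]],"rotation":[[0,0,0],[0,0,0],[0,0,0],[0,0,0],[0,0,0]]}'; echo skip >/dev/null
python3 -m creep '{"offset":[[0.0506,-0.0232,0],[0.0506,-0.0232,0],[0.0506,-0.0232,0],[0.0506,-0.0232,0],[0.0506,-0.0232,0]],"rotation":[[0,0,0],[0,0,0],[0,0,0],[0,0,0],[0,0,0]]}' 0
```

```text
time_s: 0.72
ee_pos: [388.3, -351.6, 213.7]
ee_rot: [-180.0, 0.0, 18.8]
force: [-0.2, -0.4, -1.1]
gripper_width: 91.0
```

```bash
python3 -m creep '{"offset":[[0.0506,-0.0232,0],[0.0506,-0.0232,0],[0.0506,-0.0232,0],[0.0506,-0.0232,0],[0.0506,-0.0232,0]],"rotation":[[0,0,0],[0,0,0],[0,0,0],[0,0,0],[0,0,0]]}'
```

```text
time_s: 1.35
ee_pos: [590.4, -160.4, 213.5]
ee_rot: [-180.0, 0.0, 18.8]
force: [0.4, -1.4, -0.4]
gripper_width: 90.9
```

```bash
python3 -m creep '{"offset":[[0,0,0],[0,0,0],[0,0,0],[0,0,0]],"rotation":[[0,0,-10],[0,0,-10],[0,0,-10],[0,0,0]]}'
python3 - <<'E'
from h import *; import cv2
s=env.state();print(s["ee_pos"],s["ee_rot"],s["qpos"])
c=camera_params("wrist");print(c)
f=grab_frame("wrist");cv2.imwrite("pics/w1.png",f[:,:,::-1])
P=c["mtx"]@(c["R"]@[589,-161.5,121]+c["t"]);print(P[:2]/P[2])
E
```

```text
time_s: 1.85
ee_pos: [589.3, -161.7, 213.4]
ee_rot: [-180.0, 0.0, 48.7]
force: [-0.2, -0.1, -0.2]
gripper_width: 91.0
[ 589.284691   -161.70305317  213.4234275 ] [-1.79951552e+02  2.81113119e-02  4.86700196e+01] [-1.64201325e+01  2.16317535e+01  8.46843540e+01 -5.30241249e-03
  7.37396736e+01  2.49113469e+01]
{'mtx': array([[290.61804697,   0.        , 319.7398004 ],
       [  0.        , 290.61804697, 197.76138553],
       [  0.        ,   0.        ,   1.        ]]), 'R': array([[ 0.75083019, -0.66049458, -0.00096222],
       [-0.63400928, -0.72112938,  0.27929314],
       [-0.18516549, -0.20909166, -0.9602054 ]]), 't': array([-549.56557953,  225.2844569 ,  466.22912925])}
[318.92199835 199.9930962 ]
```

View pics/w1.png

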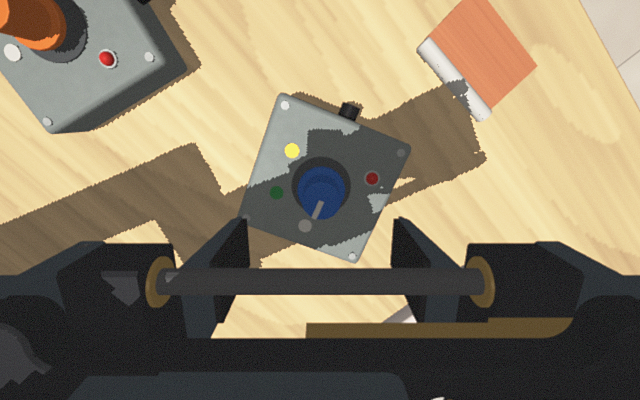

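The wrist view shows the grip top centred near (320,200); the projection of my estimate is (319,200), so the estimate agrees. Descending.

```bash
python3 -m creep '{"offset":[[0,0,0.030],[0,0,0.030],[0,0,0.030],[0,0,0.020],[0,0,0.014]],"rotation":[[0,0,0],[0,0,0],[0,0,0],[0,0,0],[0,0,0]]}' 0
python3 -m creep '{"offset":[[0,0,0],[0,0,0],[0,0,0],[0,0,0],[0,0,0]],"rotation":[[0,0,0],[0,0,0],[0,0,0],[0,0,0],[0,0,0]]}' 1 35
python3 - <<'E'
from h import *; import cv2
print(env.state())
cv2.imwrite("pics/s2.png",grab_frame("side")[:,:,::-1])
E
```

```text
time_s: 2.52
ee_pos: [589.1, -161.8, 88.8]
ee_rot: [-179.9, 0.0, 48.7]
force: [0.7, 0.2, 0.4]
gripper_width: 91.1
time_s: 3.15
ee_pos: [589.6, -161.9, 90.3]
ee_rot: [180.0, -0.0, 48.8]
force: [-0.8, -0.2, -0.4]
gripper_width: 44.1
{'time_s': 3.15, 'qpos': array([-1.64283286e+01,  2.71325943e+01,  9.46425272e+01, -5.96984169e-03,
        5.81864936e+01,  2.47974594e+01]), 'qvel': array([-0.02110377,  0.19068018,  0.15064606,  0.04303388,  0.04722476,
       -0.11077391]), 'effort': array([-2.39611218e-03, -4.66120863e+01, -2.04461020e+01,  7.21212546e-02,
       -3.46190696e-03,  1.02434584e-03]), 'ee_pos': array([ 589.63195317, -161.89645523,   90.30284561]), 'ee_rot': array([ 1.79963026e+02, -1.14918828e-02,  4.87773611e+01]), 'force': array([-0.81293731, -0.21737315, -0.35661438]), 'torque': array([-0.01594749, -0.02985536,  0.03735195]), 'gripper_width': 44.124395110290685}
```

View pics/s2.png

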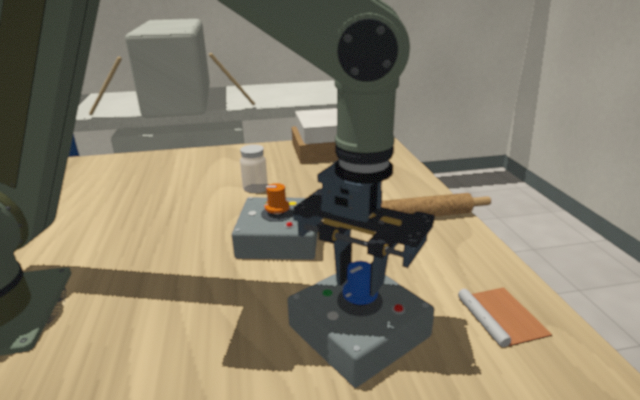

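The side view shows the fingers around the blue grip, at about (360,280); they were still closing.

```bash
python3 -m creep '{"offset":[[0,0,0],[0,0,0],[0,0,0]],"rotation":[[0,0,0],[0,0,0],[0,0,0]]}' 1 35
```

```text
time_s: 3.58
ee_pos: [590.0, -162.2, 90.2]
ee_rot: [179.9, -0.0, 48.8]
force: [2.2, -0.9, 1.3]
gripper_width: 37.1
```

```bash
python3 -m creep '{"offset":[[0,0,0.003],[0,0,0.003],[0,0,0.003],[0,0,0.002],[0,0,0]],"rotation":[[0,0,0],[0,0,0],[0,0,0],[0,0,0],[0,0,0]]}'; python3 -c "
from h import *; s=env.state();print(s['force'],s['torque'],s['ee_pos'])"
```

```text
time_s: 4.2
ee_pos: [590.0, -162.2, 80.1]
ee_rot: [179.9, -0.0, 48.8]
force: [-1.2, -2.0, 7.3]
gripper_width: 37.4
[-1.18926183 -2.04544995  7.27423141] [-0.22928811  0.08757867  0.02736876] [ 590.00527271 -162.17512125   80.13716577]
```

```bash
python3 -m creep '{"offset":[[0,0,0],[0,0,0]],"rotation":[[0,0,6],[0,0,6]]}'; python3 - <<'E'
from h import *; import cv2
s=env.state();print(s['force'],s['torque'],s['ee_pos'])
c=camera_params("wrist")
f=grab_frame("wrist");cv2.imwrite("pics/w2.png",f[:,:,::-1])
f=grab_frame("side");cv2.imwrite("pics/s3.png",cv2.resize(f[230:390,270:450,::-1],None,fx=4,fy=3.7))
E
```

```text
time_s: 4.45
ee_pos: [590.2, -162.3, 80.4]
ee_rot: [179.9, -0.1, 36.6]
force: [0.4, -1.9, 7.4]
gripper_width: 37.4
[ 0.39199866 -1.87488755  7.41456031] [-0.24608308  0.05298181  0.04995284] [ 590.16602246 -162.31121072   80.38232675]
```

View pics/w2.png

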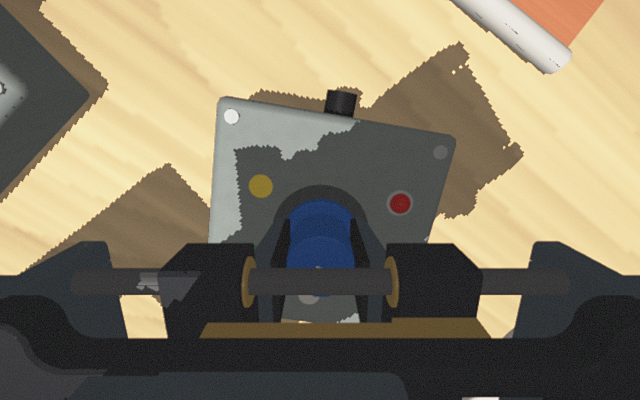

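View pics/s3.png

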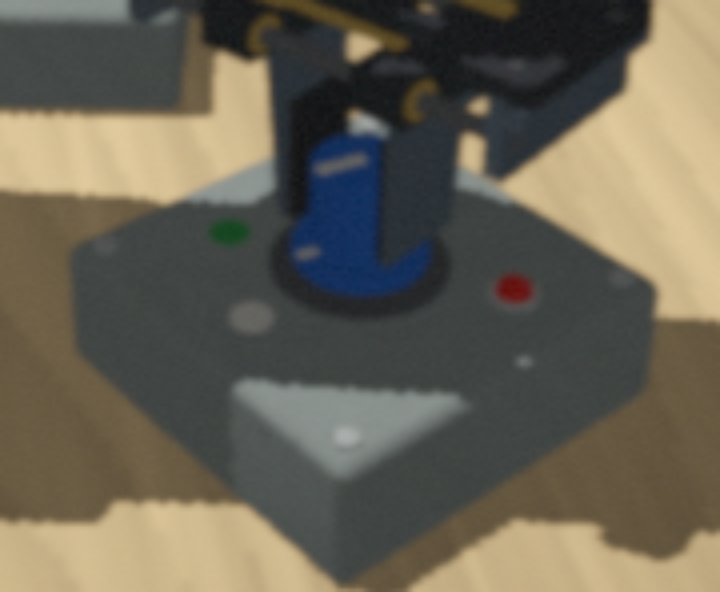

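The side view shows the knob pressed down to the collar. Its line, at crop pixels (340,165), has swung from the white dot towards the green one. Turning on.

```bash
python3 -m creep '{"offset":[[0,0,0],[0,0,0],[0,0,0],[0,0,0],[0,0,0]],"rotation":[[0,0,10],[0,0,10],[0,0,10],[0,0,10],[0,0,8]]}'; python3 -m creep '{"offset":[[0,0,0],[0,0,0]],"rotation":[[0,0,0],[0,0,0]]}'; python3 - <<'E'
from h import *; import cv2
s=env.state();print(s['force'],s['torque'],s['ee_pos'])
f=grab_frame("side");cv2.imwrite("pics/s4.png",cv2.resize(f[230:390,270:450,::-1],None,fx=4,fy=3.7))
E
```

```text
time_s: 5.18
ee_pos: [590.4, -163.0, 80.5]
ee_rot: [179.9, -0.2, -11.5]
force: [-0.4, -3.6, 7.5]
gripper_width: 37.5
time_s: 5.42
ee_pos: [590.4, -163.0, 80.5]
ee_rot: [179.9, -0.2, -11.2]
force: [0.2, -3.8, 7.7]
gripper_width: 37.5
[ 0.22724422 -3.7633647   7.68283836] [-0.51186182  0.10162165 -0.04946961] [ 590.38270894 -163.00562492   80.49444189]
```

View pics/s4.png

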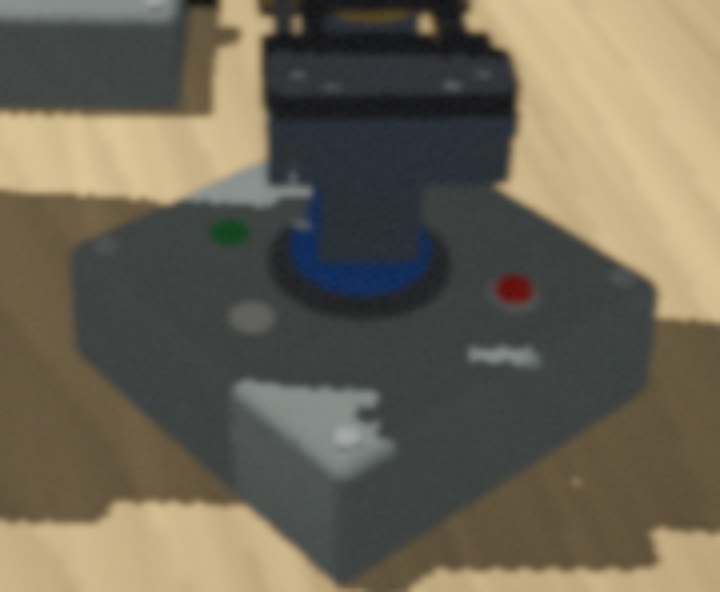

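```bash
python3 - <<'E'
from h import *
for p,z in(((348,294.6),82),((270+306/4,230+252/3.7),72),((270+302/4,230+223/3.7),72)):
    r=ray("side",p,z)[:2]-[590,-162]; print(r,np.hypot(*r),np.degrees(np.arctan2(r[1],r[0])))
for p in((270+250/4,230+317/3.7),(270+230/4,230+231/3.7)):
    r=ray("side",p,60)[:2]-[590,-162]; print(r,np.degrees(np.arctan2(r[1],r[0])))
E
```

```text
[-19.83157683  -9.07317719] 21.808575923019987 -155.41535392210744
[-20.79046361  -4.40683299] 21.252377608916714 -168.03247924699915
[-17.92078974  13.59750131] 22.495482807472833 142.8103841090251
[-46.03264798 -23.81800777] -152.6422519477747
[-42.500418    28.94026544] 145.7474570625837
```

Disc mark at 142.8° against the green dot at about 146°, so it is within 3°. Letting it spring out while still gripped, then releasing.

```bash
python3 -m creep '{"offset":[[0,0,-0.003],[0,0,-0.003],[0,0,-0.003],[0,0,-0.002],[0,0,0]],"rotation":[[0,0,0],[0,0,0],[0,0,0],[0,0,0],[0,0,0]]}'; python3 -c "
from h import *; s=env.state();print(s['force'],s['torque'],s['ee_pos'])"
```

```text
time_s: 6.1
ee_pos: [590.3, -163.0, 90.2]
ee_rot: [179.9, -0.1, -11.2]
force: [1.8, -5.8, 2.0]
gripper_width: 37.4
[ 1.78393814 -5.83863982  1.98638232] [-0.81126244 -0.34084584 -0.00872898] [ 590.32354424 -162.9667261    90.24217733]
```

```bash
python3 -m creep '{"offset":[[0,0,0],[0,0,0],[0,0,0],[0,0,0],[0,0,0]],"rotation":[[0,0,0],[0,0,0],[0,0,0],[0,0,0],[0,0,0]]}' 0; python3 -m creep '{"offset":[[0,0,0],[0,0,0],[0,0,0]],"rotation":[[0,0,0],[0,0,0],[0,0,0]]}' 0
```

```text
time_s: 6.72
ee_pos: [589.4, -161.7, 89.9]
ee_rot: [-180.0, 0.0, -11.2]
force: [-0.2, 0.1, -0.5]
gripper_width: 84.4
time_s: 7.1
ee_pos: [589.5, -161.8, 90.0]
ee_rot: [180.0, -0.0, -11.2]
force: [-0.3, -0.0, 0.6]
gripper_width: 91.0
```

```bash
python3 -m creep '{"offset":[[0,0,-0.02],[0,0,-0.04],[0,0,-0.04],[0,0,-0.04],[0,0,0]],"rotation":[[0,0,0],[0,0,0],[0,0,0],[0,0,0],[0,0,0]]}' 0;  python3 -m creep '{"offset":[[-0.06,0,0],[-0.06,0,0],[-0.06,0,0],[0,0,0]],"rotation":[[0,0,0],[0,0,0],[0,0,0],[0,0,0]]}'; python3 - <<'E'
from h import *; import cv2
s=env.state();print(s['force'],s['gripper_width'])
f=grab_frame("side");cv2.imwrite("pics/s5.png",cv2.resize(f[160:385,220:440,::-1],None,fx=2.6,fy=2.6,interpolation=cv2.INTER_CUBIC))
f=grab_frame("wrist");cv2.imwrite("pics/w5.png",f[:,:,::-1])
E
```

```text
time_s: 7.72
ee_pos: [591.4, -162.4, 233.9]
ee_rot: [180.0, -0.5, -11.2]
force: [0.6, 0.1, 0.3]
gripper_width: 90.8
time_s: 8.22
ee_pos: [408.0, -125.5, 228.7]
ee_rot: [-180.0, 0.3, -11.2]
force: [0.4, -0.1, 0.1]
gripper_width: 91.3
[ 0.36158508 -0.06486595  0.14090182] 91.31935025680487
```

View pics/s5.png

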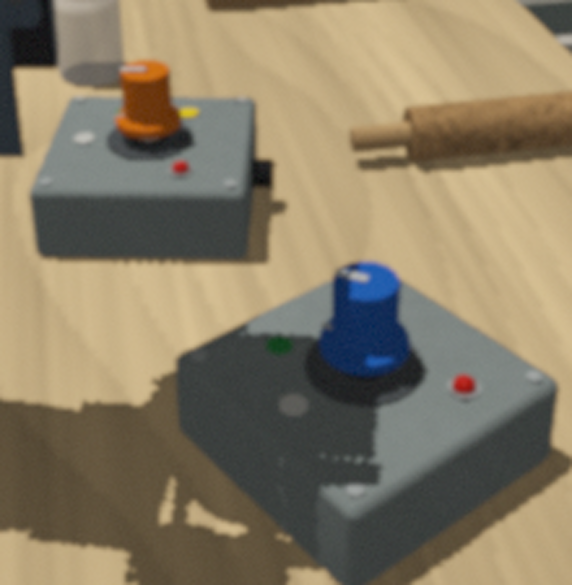

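View pics/w5.png

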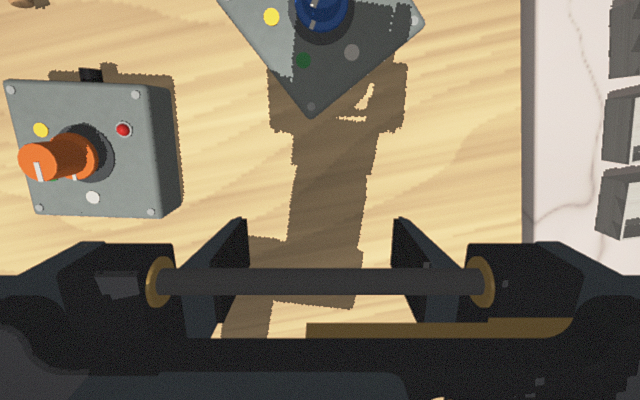

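```bash
python3 - <<'E'
from h import *; import cv2
P=[ray("side",(220+x/2.6,160+y/2.6),121) for x,y in((343,271),(368,280))]
d=(P[0]-P[1])[:2];print(np.degrees(np.arctan2(d[1],d[0])),P)
f=cv2.imread("pics/s5.png")
g=grab_frame("top");cv2.imwrite("pics/t5.png",cv2.resize(g[135:240,350:460,::-1],None,fx=5,fy=5,interpolation=cv2.INTER_CUBIC))
cv2.imwrite("pics/s6.png",cv2.resize(f[240:440,240:440],None,fx=3,fy=3,interpolation=cv2.INTER_CUBIC))
E
```

```text
135.44574309926767 [array([ 580.08690946, -152.38802784,  121.        ]), array([ 591.41787537, -163.54404856,  121.        ])]
```

View pics/t5.png

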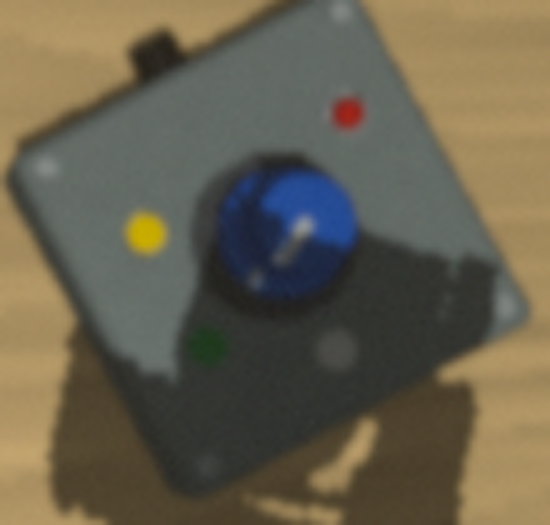

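View pics/s6.png

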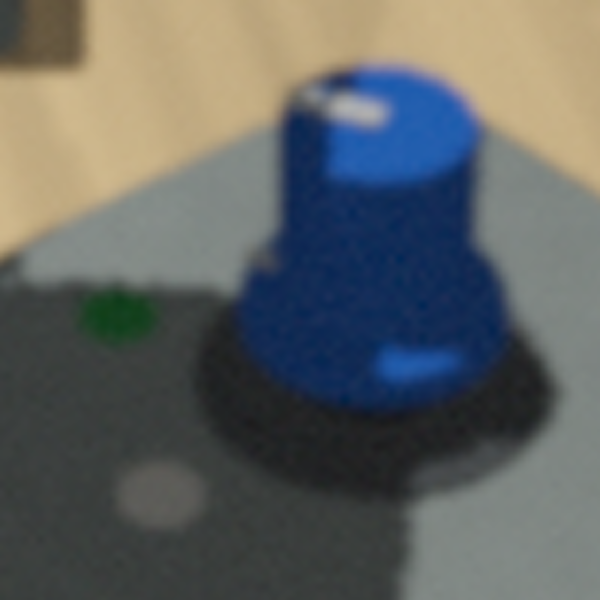

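```bash
python3 -c "
from h import *; env.job_done(); print(env.state()['time_s'])"
```

```text
the job is handed in; nothing more can be done
the job is handed in; nothing more can be done
```

The dough sheeter's blue knob now stands at the green mark (slow speed) and has sprung back out; I handed the job in, which gives no verdict. The robot's clock stood at about 8.4 s of the 32 s allowed.

I gripped the blue knob and pushed it in about 10 mm, with 7.3 N measured at the wrist. I turned it 60° clockwise, let it rise while still gripped, then released it and moved the arm away.

**Angle:** The top camera puts the white line at about 144°, against about 146° for the green dot. That is a turn of about 61°. A rougher reading of the line from the side camera gave 135°, about 9° smaller. I took that as error from the short, partly shaded line, because the mark on the disc, read while the knob was still pushed in, gave 143°.

**Height:** In the side view the top of the grip is at the same pixel as at the start, so the knob is fully out.

**Contact and orange knob:** The last force reading was close to zero, with the gripper open and clear of both boxes. The arm never came near the orange knob, and in the pictures it looks unchanged, though I did not measure its angle.

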